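# Wind the exposure timer, lock the logger into the bayonet port and hold the shutter open

## Robot

A 6-joint arm with a two-finger parallel gripper is mounted at the origin on a cart in front of the work surface, level with it; the furniture and walls round the work are solid. World frame = base frame: x ahead of the robot, y to its left, z up, the work surface at z = 0. Lengths are in mm, angles in rad, forces in N, time in s.
With the tool pointing down it reaches from about 275 to 825 mm from the base axis. Payload 4.9 kg.
Tool frame: the origin (TCP) lies at the very end of the fingers, on their centre line; the grasp point (between the pads) lies 19 mm behind it; z points along the fingers, x is the direction in which the jaws open and shut, and the axes are right-handed (so a half turn about z gives the same grasp; the last joint's range is limited). The gripper opens to 85 mm and grips with 20 to 120 N. Pads are 22 mm wide; open, the fingers measure 114 mm over their backs; the gripper's body (76 mm by 85 mm) begins 54 mm behind the grasp point. The pads swing forward as they close: fully open they stand 13 mm farther back than shut.
Start: joints at [-1.45, 0.326, -0.193, 1.052, 0, 1.437], TCP at [138.64, -532.257, 231.281] pointing down, gripper open.
Joint ranges: [-2.65, 2.65], [-0.97, 1.79], [-1.3, 1.35], [-1.93, 2.1], [-1.47, 1.37], [-3.14, 3.14]. Speed limits (rad/s): [2.57, 2.57, 3.14, 3.14, 3.14, 3.14].

## Interface

Orientations are given as a rotation vector (axis times angle).
In Python, from rig import r, camera, ticket, finder gives the robot as it stands.
- The arm moves only by the tool send_rows, never from a script. Its argument "moves" is a list of rows, each a list of 3 entries, a list of its own where there are three numbers: the opening, from -1 (shut) to 1 (fully open), then the shift along the tool's x, y, z in units of 40 mm (1.0 is 40 mm), then the turn about the tool's z in degrees. In form: [[hand, [dx, dy, dz], yaw], ...]. A call has 1 to 20 rows; each row shifts and turns the commanded pose from where the row before left it, along the tool's axes as they then stand; what a row does not reach is not made up. A row lasts 1/12 s, in which the tool goes at most 41.7 mm and 7.16 degrees, less where a joint would pass 70% of its speed; a pose out of reach is approached as far as the arm can. A call is refused whole if a number of a shift passes 1 or a number of a turn 7.16, either way. A call with a gripper value outside its range is refused whole. The fingers move at their own pace and stop on an object; the grip force is fixed at half the most. Time passes only in rows, so rows that do not move let the fingers close. It gives the time, the measured TCP pose, the force and the opening at its end, in the units of the state.
- r.get_state(): the state, without advancing time (a new reading comes with each control period).
- camera(name): name is "scene" or "side" or "wrist"; returns a dict with "color" (420x560x3 uint8, red, green, blue), "K" (3x3 intrinsics, pixels), "D" ([k1, k2, p1, p2, k3] as OpenCV has them; the pictures are not rectified), "rvec" (rotation vector, rad) and "tvec" (3), from world to camera coordinates, as OpenCV has them. Camera axes: x right, y down, z forward; pixel columns grow to the right and rows downward; lengths in mm; the calibration is good to about 2 mm. A picture is of the moment at which its call begins. There is no depth.
- ticket.finish_job(): hands the job in, once; it reports no verdict.
Trained networks look in the newest picture that a camera, given by its name, has taken for a name from the list of things; names that differ only in an ending like _2 or _b are one class to them, and where a whole thing is asked for, a point or a joint stands for the part that bears it (a point fixed in the world has none). Each returns a list of dicts, best first, with "score" (0 to 1); they miss things now and then, are a little off and sometimes report something else, mostly with a low value. They report only what shows in the picture. A call takes as long as a camera call. They do not tell look-alikes from the thing itself.
- finder.silhouettes(query, camera): "region" (420x560 bool, what is visible of it) and "at" ([column, row] in pixels, amid what is visible of it).
The state is a dict: "clock": time; "joint_positions": joint angles; "qvel": joint speeds; "effort": joint torques, N m; "position": TCP position; "tcp_rot": TCP orientation; "ft_force": force on the tool from outside, world axes, zero at the start; "torque": the same for the moment, N m; "width": finger opening in mm.
Only numpy, scipy, OpenCV 4.12 (cv2) and the standard library are available. Lean on these libraries where they do the work, as an engineer would, in place of code of your own. Each camera call takes 0.05 s, during which the arm holds its last target. There are 200 camera calls.

## Task

Start a timed exposure of the light logger on the low check source box: first wind the box's spring timer (the round fluted knob) clockwise right up to its end stop, in several part turns with fresh grips. Then lift the logger out of its charging dock by its wing grip, put it upright into the box's bayonet port with its two lugs through the two slots, push it down against the spring and twist it clockwise about a quarter turn to its stop, which opens the shutter. The shutter is sprung and throws the logger back if released, so the job finishes with the gripper still holding the logger, pushed in and turned fully home; leave the timer wound and do not disturb the other things on the bench.

Things in the scene. Friction and masses are not known exactly. Their poses are not given: they have to be found in the camera images.
- check_source: fixed light check source: a low box 150 mm deep (x) by 250 mm wide (y) with a flat grey deck 70 mm above the bench. Origin at the centre of its underside, z up. It stands squarely or slightly turned to the robot, its front facing -x. On the deck the bayonet port lies at y = -62 mm and the timer at y = +62 mm, both at x = 0 of the box.
- port (a point): centre of the bayonet port's mouth, in the top face of its round aluminium plate (62 mm across, 6 mm thick, top 76 mm above the bench); axes as the box. Bore 33 mm with two slots, along +x and -x, each 11 mm wide and reaching 22 mm from the centre; below it a well 46 mm across. Under the plate the lugs can turn only clockwise seen from above; a stop bars the other way.
- seat (a joint): sprung round seat in the well, m: 0 up (10 mm below the port's mouth), grows as the logger's nose pushes it down; pushes back with 2 N at first, 5 N when the lugs come clear under the plate (logger's origin 16 mm below the port's mouth), 8 N when the logger's flange meets the plate (20 mm below).
- shutter (a joint): sprung shutter ring in the port, rad: 0 shut, 1.30 fully open at its stop. The lugs drive it: after about 0.1 rad of free twist it follows the logger's clockwise turn, so it is fully open with the logger turned 1.4 rad (80 degrees) from the slots. Its spring resists with 0.07 Nm at first, 0.20 Nm at the end, and turns the logger back when let go.
- timer (a joint): the spring timer's knob, rad, growing as it is wound clockwise seen from above: 0 run down, 3.50 the end stop; it starts a little above 0. It takes 0.12 to 0.17 Nm and stays where it is left.
- timer_grip (a point): grip point on the timer knob's axis, 96 mm above the bench. The knob is a black fluted cylinder 34 mm across, 7 to 33 mm above the deck, over a skirt 41 mm across; it can be pinched across any diameter. The point's axes turn with the knob; -x points along the white pointer line.
- logger: loose logger, 80 to 170 g, upright in the dock. Origin: centre of underside, z up. Steel nose 30 mm across, z 0 to 20 mm; two lugs on it along +x and -x, 7 mm wide, z 4 to 10 mm, ends 20.5 mm from the axis (either fits either slot); flange 44 mm across, z 20 to 25; white body 40 mm across to z 40; white wing grip z 40 to 70, 37 mm long along x (in line with the lugs), 12 mm thick along y.
- dock: fixed grey charging dock, 80 x 70 x 18 mm, with a round recess 46 mm across and 8 mm deep in which the logger stands loosely; origin at the centre of its underside, recess floor at z = 10 mm. It stands on the left or on the right of the check source.
- thermo_hygrometer: white desk thermometer lying on its back, 132 x 128 x 24 mm, loose, on the other side of the check source from the dock; origin at the centre of its underside. Not to be disturbed.
- vial_a: glass sample vial, 28 mm across, 59 mm tall, standing at the right; origin at the centre of its underside. Not to be disturbed.
- vial_b: second such vial beside it. Not to be disturbed.
- vial_c: third such vial beside them. Not to be disturbed.
- cuvette_box: small white carton, 45 x 85 x 28 mm, behind on the right; origin at the centre of its underside. Not to be disturbed.
- stir_bar_box: round tin, 60 mm across, 26 mm high, beside the carton; origin at the centre of its underside. Not to be disturbed.
Mind the look-alikes: they are no part of the job. Leave any red or yellow look-alike of the logger alone.

How it is judged:
By the outcome, as a careful person would: the job done as asked, in the order asked, and still so for the second after the job is handed in, while the arm keeps its last pose, push and grip.
It also fails if it takes over 61 s, if anything falls off the work surface, if the arm or the gripper's body presses on something with over 40 N, if the wrist force passes 120 N, or if a joint passes its speed limit or range.

## Working session

There is one attempt and no reset: what is moved stays moved. The work goes in short steps, Python scripts to look and compute and a tool call to move; the robot and the scene stay as the last step left them, time stands still between calls to the robot, and variables do not carry over. Pictures are saved under pics/ and viewed, about 8 in all and at most 12, crops included, and the job is handed in when it is done.

Besides the shell and the picture viewer there is one more tool, called as name([rows], argument=value, ...), one row to a line, values as JSON. send_rows: Moves the arm, as the interface text tells. Its arguments: {"type":"object","properties":{"moves":{"type":"array"}},"required":["moves"]}

```bash
mkdir -p pics; ls; cat > h.py <<'E'
import numpy as np, cv2
from rig import r, camera, ticket, finder
from scipy.spatial.transform import Rotation as R
def ray(c,px):
    u=cv2.undistortPoints(np.array([[px]],float),c["K"],np.array(c["D"],float))[0,0]
    M=cv2.Rodrigues(np.array(c["rvec"],float))[0]; t=np.array(c["tvec"],float).ravel()
    return -M.T@t, M.T@np.array([u[0],u[1],1.])
def onz(c,px,z):
    o,d=ray(c,px); return o+d*(z-o[2])/d[2]
def proj(c,P):
    return cv2.projectPoints(np.array(P,float).reshape(-1,1,3),np.array(c["rvec"],float),np.array(c["tvec"],float),c["K"],np.array(c["D"],float))[0][:,0]
def save(c,n): cv2.imwrite("pics/"+n,cv2.cvtColor(c["color"],cv2.COLOR_RGB2BGR))
E
python3 - <<'E'
from h import *
ims=[]
for n in ("scene","side"):
    c=camera(n); ims.append(c["color"])
    save(c,n+"0.png")
    for q,z in (("check_source",70),("logger",55),("dock",18),("timer",90),("thermo_hygrometer",24),("vial_a",50)):
        for s in finder.silhouettes(q,n)[:4]:
            print(n,q,round(s["score"],2),np.round(s["at"]),onz(c,s["at"],z).round())
s=r.get_state();print(s)
E
```

```text
pics
scene check_source 0.77 [233. 219.] [434. -12.  70.]
scene logger 0.6 [234. 223.] [437.  -9.  55.]
scene dock 0.67 [337. 269.] [ 525. -298.   18.]
scene timer 0.67 [218. 194.] [466.  87.  90.]
scene thermo_hygrometer 0.75 [185. 189.] [468. 260.  24.]
scene vial_a 0.76 [372. 281.] [ 524. -403.   50.]
scene vial_a 0.71 [379. 293.] [ 502. -438.   50.]
scene vial_a 0.51 [362. 294.] [ 473. -414.   50.]
side check_source 0.87 [226. 219.] [463. -42.  70.]
side check_source 0.2 [330. 280.] [ 641. -334.   70.]
side logger 0.94 [273. 256.] [ 549. -206.   55.]
side logger 0.83 [258. 284.] [ 496. -300.   55.]
side logger 0.8 [242. 268.] [ 471. -236.   55.]
side dock 0.71 [256. 307.] [ 486. -326.   18.]
side dock 0.63 [291. 311.] [ 553. -352.   18.]
side timer 0.74 [222. 194.] [464.  61.  90.]
side thermo_hygrometer 0.93 [217. 178.] [477. 301.  24.]
side thermo_hygrometer 0.28 [328. 282.] [ 656. -287.   24.]
side thermo_hygrometer 0.2 [259. 302.] [ 493. -319.   24.]
side vial_a 0.67 [287. 338.] [ 519. -457.   50.]
side vial_a 0.66 [293. 312.] [ 547. -393.   50.]
side vial_a 0.54 [273. 329.] [ 499. -428.   50.]
{'clock': 0.7, 'joint_positions': array([-1.45018845e+00,  3.26136455e-01, -1.92619646e-01,  1.05197104e+00,
       -1.92572758e-05,  1.43656291e+00]), 'qvel': array([ 0.00104852,  0.00020648,  0.00199646,  0.00103945,  0.00077829,
       -0.00164182]), 'effort': array([-1.82348358e-03, -4.43192875e+01,  2.62715095e+01,  7.93583913e-04,
       -9.99834583e-05,  6.32917025e-07]), 'position': array([ 138.64074726, -532.26194495,  231.30799979]), 'tcp_rot': array([ 2.48567468e+00, -1.92110160e+00,  5.47852626e-05]), 'ft_force': array([-0.88456854, -0.25558745, -0.13090912]), 'torque': array([-0.03822837,  0.02993968, -0.04826917]), 'width': 85.47778240089762}
```

```bash
python3 - <<'E'
import cv2,numpy as np
a=cv2.imread("pics/scene0.png")[130:340,130:430]; b=cv2.imread("pics/side0.png")[130:360,150:400]
b=cv2.resize(b,None,fx=2.4,fy=2.4,interpolation=3)[:,:,:]
a=cv2.resize(a,None,fx=2.4,fy=2.4,interpolation=3)
cv2.imwrite("pics/a.png",a);cv2.imwrite("pics/b.png",b)
E
```

```text
(no output)
```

View pics/a.png

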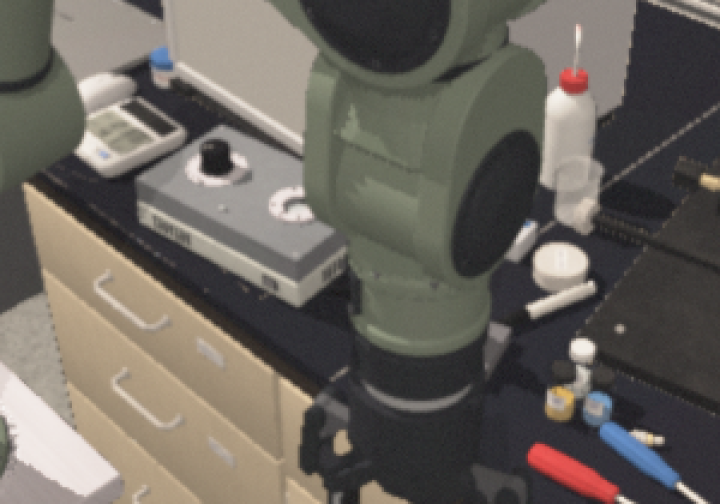

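View pics/b.png

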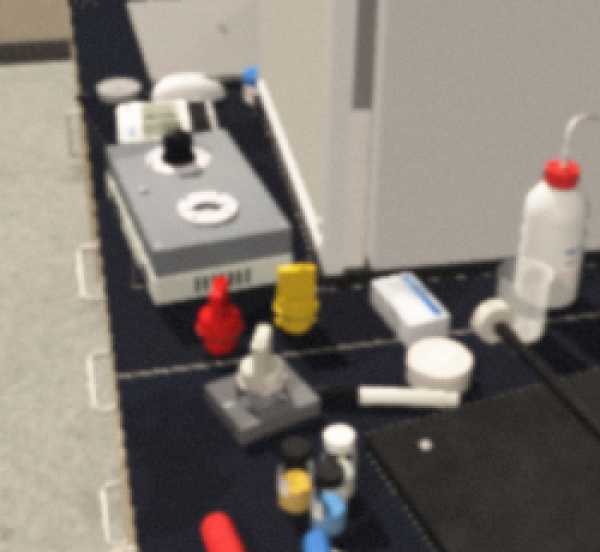

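Side view: the white logger is in the dock (side px ≈ 259,282). The look-alikes are red (242,265) and yellow (273,257), plus the vials at (273–290, 320–338). I choose the white one, as it stands in the grey dock. I'll go to a view pose next.

send_rows([
  [1, [-0.48, -0.73, -0.15], 0],
  [1, [-0.48, -0.73, -0.15], 0],
  [1, [-0.48, -0.73, -0.15], 0],
  [1, [-0.48, -0.73, -0.15], 0],
  [1, [-0.48, -0.73, -0.15], 0],
  [1, [-0.48, -0.73, -0.15], 0],
  [1, [-0.48, -0.73, -0.15], 0],
  [1, [-0.48, -0.73, -0.15], 0],
  [1, [-0.48, -0.73, -0.15], 0],
  [1, [-0.48, -0.73, -0.15], 0],
  [1, [-0.48, -0.73, -0.15], 0],
  [1, [-0.48, -0.73, -0.15], 0],
  [1, [0, 0, 0], 0],
])

```text
clock: 1.78
position: [423.1, -217.3, 304.6]
tcp_rot: [-2.49, 1.911, -0.004]
ft_force: [0.1, 0.7, -0.2]
width: 85.4
```

```bash
python3 - <<'E'
from h import *
s=r.get_state(); Rt=R.from_rotvec(s["tcp_rot"]).as_matrix()
print(s["clock"],s["position"].round(1),s["joint_positions"].round(3),Rt.round(3).tolist())
c=camera("wrist"); save(c,"w1.png")
o,d=ray(c,[280,210]); print("cam",o.round(),d.round(2), "tool", (Rt.T@(o-s["position"])).round())
for q,z in (("check_source",70),("logger",70),("dock",18),("timer",103)):
    for t in finder.silhouettes(q,"wrist")[:4]:
        print(q,round(t["score"],2),np.round(t["at"]),onz(c,t["at"],z).round(1))
E
```

```text
1.7833 [ 423.1 -217.3  304.6] [-0.631  0.144 -0.242  1.182  0.003  2.248] [[0.259, -0.966, 0.004], [-0.966, -0.259, 0.001], [0.0, -0.004, -1.0]]
cam [ 494. -198.  447.] [-0.29 -0.07 -0.95] tool [   0.  -73. -142.]
check_source 0.98 [104.  64.] [477.3 -24.1  70. ]
check_source 0.29 [ 4. 44.] [470.4  68.8  70. ]
logger 0.65 [264.  25.] [ 550.5 -164.5   70. ]
logger 0.59 [264. 110.] [ 476.1 -183.9   70. ]
logger 0.57 [358. 113.] [ 497.9 -275.7   70. ]
dock 0.89 [342. 101.] [ 506.3 -264.9   18. ]
timer 0.63 [ 2. 46.] [470.1  47.1 103. ]
```

View pics/w1.png

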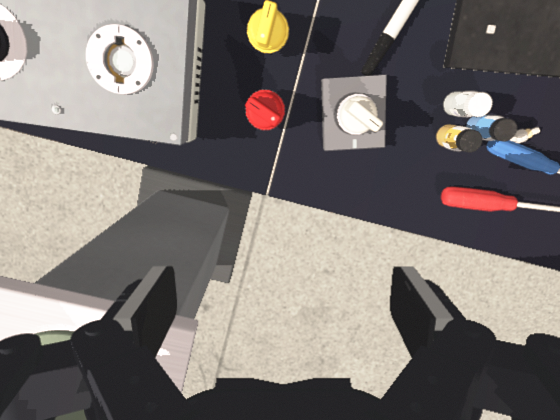

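The wrist view shows the white logger in the dock at (358,113), wing pointing to (380,125). Red is at (264,110), yellow at (264,25), the port at (121,59), and the knob at the left edge (0,45). Next I move to the timer with a half turn back, which leaves joint 6 room to wind.

send_rows([
  [1, [-0.74, -0.35, 0.1], 0],
  [1, [-0.74, -0.35, 0.1], 0],
  [1, [-0.74, -0.35, 0.1], 0],
  [1, [-0.74, -0.35, 0.1], 0],
  [1, [-0.74, -0.35, 0.1], 0],
  [1, [-0.74, -0.35, 0.1], 0],
  [1, [-0.74, -0.35, 0.1], 0],
  [1, [-0.74, -0.35, 0.1], 0],
  [1, [0, 0, 0], -7.16],
  [1, [0, 0, 0], -7.16],
  [1, [0, 0, 0], -7.16],
  [1, [0, 0, 0], -7.16],
  [1, [0, 0, 0], -7.16],
  [1, [0, 0, 0], -7.16],
  [1, [0, 0, 0], -7.16],
  [1, [0, 0, 0], -7.16],
  [1, [0, 0, 0], -7.16],
  [1, [0, 0, 0], -7.16],
  [1, [0, 0, 0], -7.16],
  [1, [0, 0, 0], -7.16],
])

```text
clock: 3.7
position: [468.1, 34.8, 271.0]
tcp_rot: [3.128, 0.293, -0.001]
ft_force: [-0.3, 0.1, -0.2]
width: 85.4
```

send_rows([
  [1, [0, 0, 0], -7.16],
  [1, [0, 0, 0], -7.16],
  [1, [0, 0, 0], -7.16],
  [1, [0, 0, 0], -7.16],
  [1, [0, 0, 0], -7.16],
  [1, [0, 0, 0], -7.16],
  [1, [0, 0, 0], -7.16],
  [1, [0, 0, 0], -7.16],
  [1, [0, 0, 0], -7.16],
  [1, [0, 0, 0], -7.16],
  [1, [0, 0, 0], -7.16],
  [1, [0, 0, 0], -7.16],
  [1, [0, 0, 0], -7.16],
  [1, [0, 0, 0], 0],
])

```text
clock: 4.87
position: [468.1, 34.9, 271.0]
tcp_rot: [-1.944, -2.468, 0.001]
ft_force: [-0.6, 0.4, 0.3]
width: 85.5
```

```bash
python3 - <<'E'
from h import *
s=r.get_state(); Rt=R.from_rotvec(s["tcp_rot"]).as_matrix()
print(s["clock"],s["position"].round(1),s["joint_positions"].round(3),Rt.round(3).tolist())
c=camera("wrist"); save(c,"w2.png"); np.save("w2.npy",c,allow_pickle=True)
for q,z in (("check_source",70),("timer",103)):
    for t in finder.silhouettes(q,"wrist")[:2]:
        print(q,round(t["score"],2),np.round(t["at"]),onz(c,t["at"],z).round(1))
        m=t["region"].astype(np.uint8); cn=max(cv2.findContours(m,0,2)[0],key=cv2.contourArea)
        print(cv2.minAreaRect(cn))
E
```

```text
4.8667 [468.1  34.9 271. ] [-0.083  0.151 -0.32   1.101 -0.    -0.319] [[-0.234, 0.972, -0.001], [0.972, 0.234, -0.0], [-0.0, -0.001, -1.0]]
check_source 0.57 [267. 170.] [468.9  19.1  70. ]
((267.0491027832031, 171.7354278564453), (271.3234558105469, 156.01895141601562), 6.277298450469971)
timer 0.59 [333. 193.] [468.3  80.3 103. ]
((332.5, 189.0), (46.0, 45.0), 90.0)
timer 0.25 [ 10. 262.] [ 602.3 -193.6  103. ]
((11.5, 261.0), (50.0, 23.0), 90.0)
```

View pics/w2.png

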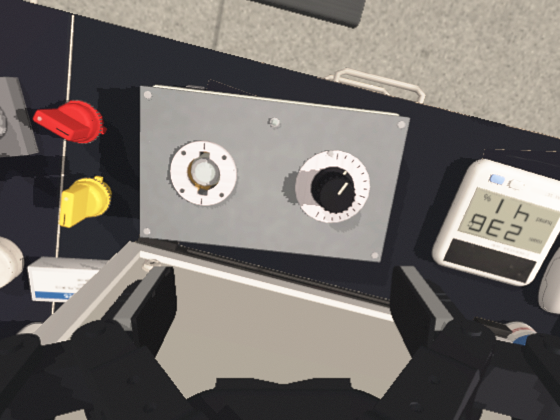

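The wrist view shows the port plate at (204,173), the dial plate at (332,187) and the knob top at (334,190). The deck screws are at (147,95), (402,125), (376,256) and (147,231).

```bash
python3 - <<'E'
from h import *
c=np.load("w2.npy",allow_pickle=True).item()
g=cv2.cvtColor(c["color"],cv2.COLOR_RGB2GRAY)
for nm,ctr,rad,z in (("port",(204,173),36,76),("dial",(332,187),38,70)):
    m=np.zeros_like(g); cv2.circle(m,ctr,rad+4,255,-1)
    b=((g>190)&(m>0)).astype(np.uint8)
    cn=np.vstack(cv2.findContours(b,0,1)[0]); e=cv2.fitEllipse(cv2.convexHull(cn)); print(nm,e,onz(c,e[0],z).round(1))
m=np.zeros_like(g); cv2.circle(m,(334,190),30,255,-1)
b=((g<50)&(m>0)).astype(np.uint8); cn=max(cv2.findContours(b,0,1)[0],key=cv2.contourArea)
e=cv2.fitEllipse(cv2.convexHull(cn)); print("knob",e,onz(c,e[0],103).round(1),onz(c,e[0],95).round(1))
for p in ((147,95),(402,125),(376,256),(147,231),(334,190),(337,194),(346,183)): print(p,onz(c,p,103 if p[0] in(334,337,346) else 70).round(1))
cv2.imwrite("pics/w2c.png",cv2.resize(cv2.imread("pics/w2.png")[125:250,140:400],None,fx=3,fy=3,interpolation=3))
E
```

```text
port ((203.21820068359375, 172.65863037109375), (63.61222839355469, 66.99430847167969), 118.66445922851562) [483.7 -38.5  76. ]
dial ((332.2397766113281, 186.0821990966797), (71.4069595336914, 75.65544891357422), 63.12730026245117) [469.   84.3  70. ]
knob ((332.9718017578125, 189.59475708007812), (41.47229766845703, 45.81641387939453), 150.4432830810547) [465.   79.4 103. ] [466.7  81.   95. ]
(147, 95) [ 426.8 -100.9   70. ]
(402, 125) [398.1 131.   70. ]
(376, 256) [529.6 148.   70. ]
(147, 231) [557.3 -84.   70. ]
(334, 190) [465.1  80.4 103. ]
(337, 194) [468.   83.9 103. ]
(346, 183) [456.6  88.8 103. ]
```

View pics/w2c.png

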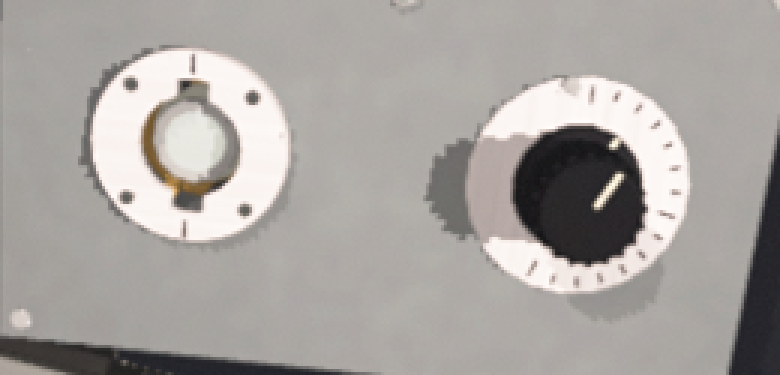

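send_rows([
  [1, [0.6, 0.16, 0.3], 0],
  [1, [0.6, 0.16, 0.7], 0],
  [1, [0, 0, 0.9], 0],
  [1, [0, 0, 0.9], 0],
  [1, [0, 0, 0.9], 0],
  [1, [0, 0, 0.7], 0],
  [1, [0, 0, 0.3], 0],
  [1, [0, 0, 0.1], 0],
  [1, [0, 0, 0], 0],
  [-1, [0, 0, 0], 0],
  [-1, [0, 0, 0], 0],
  [-1, [0, 0, 0], 0],
  [-1, [0, 0, 0], 0],
  [-1, [0, 0, 0], 0],
  [-1, [0, 0, 0], 0],
  [-1, [0, 0, 0], 0],
])

```text
clock: 6.35
position: [470.9, 84.3, 80.8]
tcp_rot: [1.941, 2.464, -0.002]
ft_force: [-0.2, -5.6, 8.5]
width: 32.1
```

send_rows([
  [-1, [0, 0, 0], 6.5],
  [-1, [0, 0, 0], 6.5],
  [-1, [0, 0, 0], 6.5],
  [-1, [0, 0, 0], 6.5],
  [-1, [0, 0, 0], 6.5],
  [-1, [0, 0, 0], 6.5],
  [-1, [0, 0, 0], 6.5],
  [-1, [0, 0, 0], 6.5],
  [-1, [0, 0, 0], 6.5],
  [-1, [0, 0, 0], 6.5],
  [-1, [0, 0, 0], 0],
])

```text
clock: 7.27
position: [470.2, 82.8, 80.8]
tcp_rot: [2.96, 1.027, -0.001]
ft_force: [-1.7, -10.5, 10.6]
width: 32.1
```

```bash
python3 - <<'E'
from h import *
s=r.get_state();print(s["torque"].round(3),s["ft_force"].round(1),s["width"],s["joint_positions"].round(3),s["position"].round(1))
E
```

```text
[-2.177  0.675 -0.091] [ -1.7 -10.5  10.6] 32.072507023775294 [ 0.025  0.36  -0.583  0.626 -0.008  0.928] [470.2  82.8  80.8]
```

send_rows([
  [1, [0, 0, 0], 0],
  [1, [0, 0, 0], 0],
  [1, [0, 0, 0], 0],
  [1, [0, 0, 0], -7],
  [1, [0, 0, 0], -7],
  [1, [0, 0, 0], -7],
  [1, [0, 0, 0], -7],
  [1, [0, 0, 0], -7],
  [1, [0, 0, 0], -7],
  [1, [0, 0, 0], -7],
  [1, [0, 0, 0], -7],
  [1, [0, 0, 0], -7],
  [1, [-0.04, 0, -0.03], -2],
  [-1, [0, 0, 0], 0],
  [-1, [0, 0, 0], 0],
  [-1, [0, 0, 0], 0],
  [-1, [0, 0, 0], 0],
  [-1, [0, 0, 0], 0],
  [-1, [0, 0, 0], 0],
])

```text
clock: 8.85
position: [470.0, 84.1, 80.8]
tcp_rot: [1.943, 2.468, -0.001]
ft_force: [-0.4, -2.0, 5.2]
width: 32.1
```

send_rows([
  [-1, [0, 0, 0], 6.5],
  [-1, [0, 0, 0], 6.5],
  [-1, [0, 0, 0], 6.5],
  [-1, [0, 0, 0], 6.5],
  [-1, [0, 0, 0], 6.5],
  [-1, [0, 0, 0], 6.5],
  [-1, [0, 0, 0], 6.5],
  [-1, [0, 0, 0], 6.5],
  [-1, [0, 0, 0], 6.5],
  [-1, [0, 0, 0], 6.5],
  [-1, [0, 0, 0], 0],
])

```text
clock: 9.77
position: [469.7, 83.4, 80.8]
tcp_rot: [2.965, 1.03, -0.002]
ft_force: [-3.2, -3.3, 6.9]
width: 32.3
```

send_rows([
  [1, [0, 0, 0], 0],
  [1, [0, 0, 0], 0],
  [1, [0, 0, 0], 0],
  [1, [0, 0, 0], -7],
  [1, [0, 0, 0], -7],
  [1, [0, 0, 0], -7],
  [1, [0, 0, 0], -7],
  [1, [0, 0, 0], -7],
  [1, [0, 0, 0], -7],
  [1, [0, 0, 0], -7],
  [1, [0, 0, 0], -7],
  [1, [0, 0, 0], -7],
  [1, [0, 0, 0], -2],
  [-1, [0, 0, 0], 0],
  [-1, [0, 0, 0], 0],
  [-1, [0, 0, 0], 0],
  [-1, [0, 0, 0], 0],
  [-1, [0, 0, 0], 0],
  [-1, [0, 0, 0], 0],
])

```text
clock: 11.35
position: [470.0, 84.1, 80.8]
tcp_rot: [1.943, 2.468, -0.001]
ft_force: [-1.1, -2.0, 4.8]
width: 32.4
```

send_rows([
  [-1, [0, 0, 0], 6.5],
  [-1, [0, 0, 0], 6.5],
  [-1, [0, 0, 0], 6.5],
  [-1, [0, 0, 0], 6.5],
  [-1, [0, 0, 0], 6],
])

```text
clock: 11.77
position: [470.0, 83.7, 80.8]
tcp_rot: [2.552, 1.829, -0.001]
ft_force: [-1.3, -3.3, 4.6]
width: 32.4
```

```bash
python3 - <<'E'
from h import *
s=r.get_state();print(s["torque"].round(3),s["ft_force"].round(1),s["width"],s["joint_positions"].round(3),s["position"].round(1),s["effort"].round(3))
E
```

```text
[-0.656  0.288  0.152] [-1.3 -3.3  4.6] 32.4070732416929 [ 0.023  0.361 -0.583  0.627 -0.002  0.35 ] [470.   83.7  80.8] [  1.221 -37.995  19.643  -0.586   0.934  -0.792]
```

send_rows([
  [-1, [0, 0, 0], 4],
  [-1, [0, 0, 0], 4],
  [-1, [0, 0, 0], 4],
  [-1, [0, 0, 0], 4],
  [-1, [0, 0, 0], 0],
])

```text
clock: 12.18
position: [471.3, 82.5, 80.9]
tcp_rot: [2.776, 1.458, 0.0]
ft_force: [2.2, -6.7, 0.1]
width: 31.8
```

```bash
python3 - <<'E'
from h import *
s=r.get_state();print(s["torque"].round(3),s["ft_force"].round(1),s["width"],s["joint_positions"].round(3),s["position"].round(1),s["effort"].round(3))
E
```

```text
[-1.41  -0.462  0.069] [ 2.2 -6.7  0.1] 31.839692374706893 [ 0.022  0.361 -0.582  0.625 -0.005  0.626] [471.3  82.5  80.9] [  3.142 -39.324  18.566   0.808   1.948   0.478]
```

send_rows([
  [-1, [0, 0, 0], 4],
  [-1, [0, 0, 0], 4],
  [-1, [0, 0, 0], 4],
  [-1, [0, 0, 0], 4],
  [-1, [0, 0, 0], 0],
])

```text
clock: 12.6
position: [472.3, 80.3, 81.1]
tcp_rot: [2.947, 1.056, 0.001]
ft_force: [3.6, -13.3, 0.2]
width: 32.1
```

```bash
python3 - <<'E'
from h import *
s=r.get_state();print(s["torque"].round(3),s["ft_force"].round(1),s["width"],s["joint_positions"].round(3),s["position"].round(1),s["effort"].round(3))
E
```

```text
[-2.807 -0.763  0.68 ] [  3.6 -13.3   0.2] 32.08470010934266 [ 0.021  0.361 -0.581  0.625 -0.01   0.903] [472.3  80.3  81.1] [  5.877 -39.492  17.739   1.414   3.974   1.172]
```

send_rows([
  [1, [0, 0, 0], 0],
  [1, [0, 0, 0], 0],
  [1, [0, 0, 0], 0],
  [1, [0, 0, 0], 0],
  [1, [0, 0, -0.4], 0],
  [1, [0, 0, -1], 0],
  [1, [0, 0, -1], 0],
  [1, [0, 0, -1], 0],
  [1, [0, 0, -0.6], 0],
  [1, [0, 0, 0], 0],
])

```text
clock: 13.43
position: [473.0, 85.0, 246.1]
tcp_rot: [2.953, 1.064, 0.015]
ft_force: [0.5, 0.3, -0.4]
width: 85.2
```

```bash
python3 - <<'E'
from h import *
s=r.get_state();print(s["joint_positions"].round(3),s["position"].round(1),R.from_rotvec(s["tcp_rot"]).as_matrix().round(3).tolist())
c=camera("wrist"); save(c,"w3.png"); np.save("w3.npy",c,allow_pickle=True)
p=proj(c,[[469,84.5,103],[483.7,-38.5,76]]);print(p)
x,y=p[0].astype(int); im=cv2.imread("pics/w3.png"); im=im[max(y-80,0):y+80,max(x-100,0):x+100]
cv2.imwrite("pics/w3c.png",cv2.resize(im,None,fx=3.5,fy=3.5,interpolation=3)); print(max(x-100,0),max(y-80,0))
E
```

```text
[ 0.024  0.18  -0.35   1.032  0.     0.903] [473.   85.  246.1] [[0.77, 0.638, 0.01], [0.638, -0.77, 0.001], [0.008, 0.006, -1.0]]
[[276.6442794  185.20853112]
 [207.21182243 284.10958144]]
176 105
```

View pics/w3c.png

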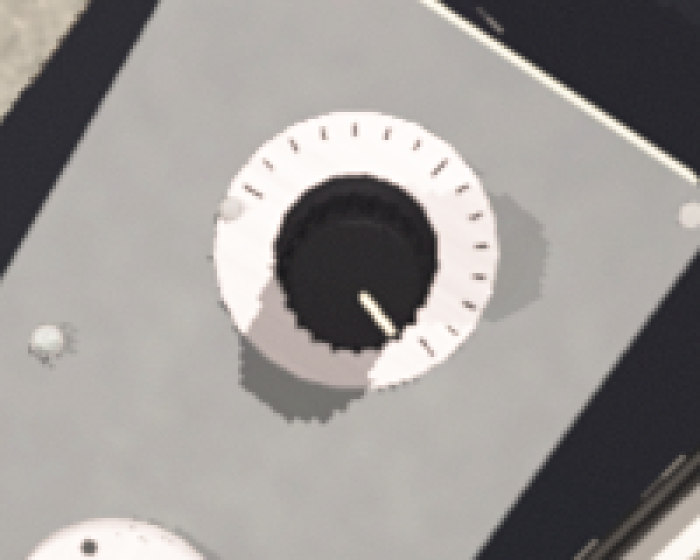

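```bash
python3 - <<'E'
from h import *
c=np.load("w3.npy",allow_pickle=True).item()
P=lambda x,y,z: onz(c,(176+x/3.5,105+y/3.5),z)
a,b=P(360,295,103),P(395,332,103); d=b-a; th=np.degrees(np.arctan2(d[1],d[0])); print(a,b,th,"timer deg",(186.9-th)%360, np.radians((186.9-th)%360))
for p in ((252,191),(428,348)):
    d=P(*p,70)-P(355,250,70); th=np.degrees(np.arctan2(d[1],d[0])); print("tick",np.linalg.norm(d),np.radians((186.9-th)%360))
print(P(355,250,70), P(355,262,103))
w=c["color"]
E
```

```text
[472.52817274  83.01506092 103.        ] [484.47164922  81.32567591 103.        ] -8.050983115413942 timer deg 194.95098311541395 3.402536535363846
tick 29.926011675223215 6.244102451568889
tick 32.30052088530862 3.514915715510622
[469.49618045  84.60734452  70.        ] [466.68543709  88.31385065 103.        ]
```

send_rows([
  [1, [-0.07, -0.03, 0.9], 0],
  [1, [0, 0, 0.9], 0],
  [1, [0, 0, 0.9], 0],
  [1, [0, 0, 0.9], 0],
  [1, [0, 0, 0.4], 0],
  [1, [0, 0, 0.1], 0],
  [-1, [0, 0, 0], 0],
  [-1, [0, 0, 0], 0],
  [-1, [0, 0, 0], 0],
  [-1, [0, 0, 0], 0],
  [-1, [0, 0, 0], 0],
  [-1, [0, 0, 0], 4],
  [-1, [0, 0, 0], 4],
  [-1, [0, 0, 0], 4],
])

```text
clock: 14.65
position: [468.4, 85.7, 78.2]
tcp_rot: [-3.047, -0.747, -0.007]
ft_force: [-1.5, 4.8, 5.2]
width: 31.9
```

```bash
python3 - <<'E'
from h import *
s=r.get_state();print(s["torque"].round(3),s["ft_force"].round(1),s["width"],s["joint_positions"].round(3),s["position"].round(1),s["effort"].round(3))
E
```

```text
[1.792 0.525 1.054] [-1.5  4.8  5.2] 31.922822974709156 [ 0.023  0.36  -0.593  0.615  0.005  1.112] [468.4  85.7  78.2] [ -3.785 -36.86   18.354  -0.076  -1.677   0.329]
```

send_rows([
  [1, [0, 0, 0], 0],
  [1, [0, 0, 0], 0],
  [1, [0, 0, 0], 0],
  [1, [0, 0, -0.4], 0],
  [1, [0, 0, -1], 0],
  [1, [0, 0, -1], 0],
  [1, [0, 0, -1], 0],
  [1, [-0.36, 0.75, -0.1], 0],
  [1, [-0.36, 0.75, -0.1], 0],
  [1, [-0.36, 0.75, -0.1], 0],
  [1, [-0.36, 0.75, -0.1], 0],
  [1, [-0.36, 0.75, -0.1], 0],
  [1, [-0.36, 0.75, -0.1], 0],
  [1, [-0.36, 0.75, -0.1], 0],
  [1, [-0.36, 0.75, -0.1], 0],
  [1, [-0.36, 0.75, 0], 0],
  [1, [-0.36, 0.75, 0], 0],
  [1, [0, 0, 0], 0],
])

```text
clock: 16.15
position: [478.4, -254.9, 244.5]
tcp_rot: [3.049, 0.74, -0.0]
ft_force: [0.7, 0.0, 1.2]
width: 85.5
```

```bash
python3 - <<'E'
from h import *
s=r.get_state();print(s["clock"],s["joint_positions"].round(3),s["position"].round(1),R.from_rotvec(s["tcp_rot"]).as_matrix().round(3).tolist())
c=camera("wrist"); save(c,"w4.png"); np.save("w4.npy",c,allow_pickle=True)
for q,z in (("dock",18),("logger",70)):
    for t in finder.silhouettes(q,"wrist")[:4]:
        print(q,round(t["score"],2),np.round(t["at"]),onz(c,t["at"],z).round(1))
x,y=proj(c,[[498,-285,60]])[0].astype(int); x0,y0=max(x-130,0),max(y-100,0)
cv2.imwrite("pics/w4c.png",cv2.resize(cv2.imread("pics/w4.png")[y0:y0+200,x0:x0+260],None,fx=3,fy=3,interpolation=3)); print(x0,y0)
E
```

```text
16.15 [-0.624  0.301 -0.194  1.073 -0.002  0.47 ] [ 478.4 -254.9  244.5] [[0.889, 0.458, 0.001], [0.458, -0.889, -0.004], [-0.001, 0.004, -1.0]]
dock 0.75 [290. 180.] [ 490.7 -262.7   18. ]
logger 0.93 [395. 123.] [ 540.8 -167.7   70. ]
logger 0.61 [284. 205.] [ 490.4 -275.2   70. ]
logger 0.59 [313. 100.] [ 470.1 -182.5   70. ]
156 114
```

View pics/w4c.png

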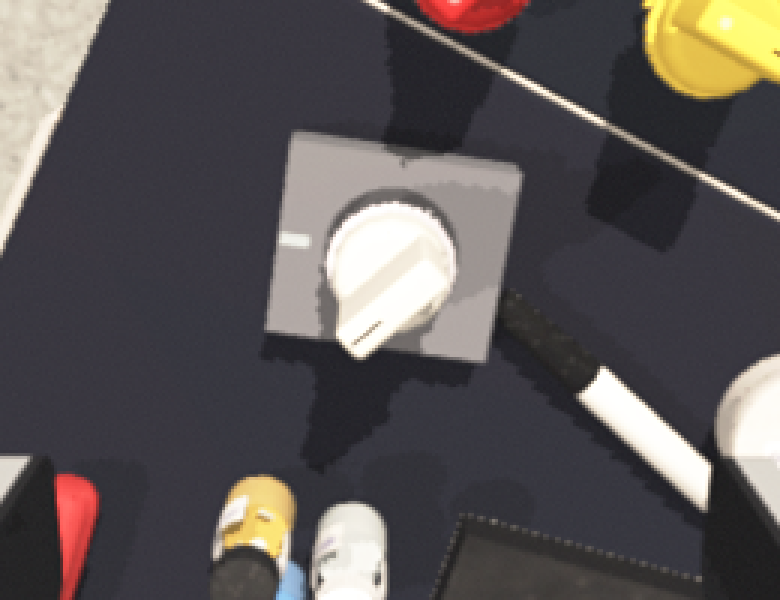

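```bash
cat > fit.py <<'E'
from h import *
from scipy.optimize import minimize
def hull(img,c,pts): cv2.fillConvexPoly(img,cv2.convexHull((proj(c,pts)*8).round().astype(np.int32)),1,shift=3)
def model(c,p,z0,shape):
    x,y,a=p; img=np.zeros(shape,np.uint8); t=np.linspace(0,2*np.pi,40)
    for rr,za,zb in ((22,20,25),(20,25,40)):
        hull(img,c,[[x+rr*np.cos(q),y+rr*np.sin(q),z0+z] for q in t for z in(za,zb)])
    ca,sa=np.cos(a),np.sin(a)
    hull(img,c,[[x+ca*u-sa*v,y+sa*u+ca*v,z0+z] for u in(-18.5,18.5) for v in(-6,6) for z in(40,70)])
    return img
E
python3 - <<'E'
from fit import *
c=np.load("w4.npy",allow_pickle=True).item(); im=c["color"]
hsv=cv2.cvtColor(im,cv2.COLOR_RGB2HSV); m=((hsv[...,2]>195)&(hsv[...,1]<60)).astype(np.uint8)
x,y=284,205; sub=np.zeros_like(m); sub[y-40:y+45,x-45:x+45]=1; m*=sub
n,l,st,_=cv2.connectedComponentsWithStats(m); k=1+np.argmax(st[1:,4]); m=(l==k).astype(np.uint8); print(m.sum())
f=lambda p:(model(c,(p[0],p[1],p[2]),10,m.shape)!=m).sum()/m.sum()
best=min((minimize(f,[492+dx,-277+dy,a],method="Nelder-Mead",options=dict(initial_simplex=[[492+dx,-277+dy,a],[497+dx,-277+dy,a],[492+dx,-271+dy,a],[492+dx,-277+dy,a+.3]])) for a in np.arange(0,3.1,.5) for dx,dy in((0,0),(5,-5))),key=lambda o:o.fun)
print(best.x,np.degrees(best.x[2]),best.fun)
mm=model(c,best.x,10,m.shape); o=cv2.cvtColor(im,cv2.COLOR_RGB2BGR).copy()
cv2.drawContours(o,cv2.findContours(mm,0,1)[0],-1,(0,0,255),1)
o2=cv2.resize(o[155:255,230:340],None,fx=3.5,fy=3.5,interpolation=0);m2=cv2.resize(m[155:255,230:340]*255,None,fx=3.5,fy=3.5,interpolation=0)
cv2.imwrite("pics/fit.png",np.hstack([o2,cv2.merge([m2]*3)]))
E
```

```text
1574
[ 496.59037298 -282.08742776    1.11734562] 64.01918812894151 0.13913595933926304
```

View pics/fit.png

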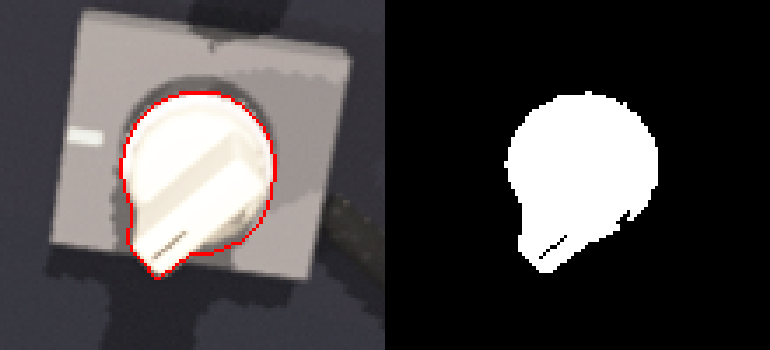

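The fit gives the white logger at (497,-282) with yaw about 67°, and the outline matches the picture. I'll turn, descend and grip.

send_rows([
  [1, [0, 0, 0], -7.16],
  [1, [0, 0, 0], -7.16],
  [1, [0, 0, 0], -7.16],
  [1, [0, 0, 0], -7.16],
  [1, [0, 0, 0], -7.16],
  [1, [0, 0, 0], -7.16],
  [1, [0, 0, 0], -7.16],
  [1, [0, 0, 0], -7.16],
  [1, [0, 0, 0], -7.16],
  [1, [0, 0, 0], -7.16],
  [1, [0, 0, 0], -7.16],
  [1, [0, 0, 0], -7.16],
  [1, [0, 0, 0], -7.16],
  [1, [0, 0, 0], -7.16],
  [1, [0, 0, 0], -7.16],
  [1, [0, 0, 0], -7.16],
  [1, [0, 0, 0], -7.16],
  [1, [0, 0, 0], -7.16],
])

```text
clock: 17.8
position: [478.2, -247.2, 244.6]
tcp_rot: [-0.627, -3.078, -0.0]
ft_force: [0.4, 0.8, -0.0]
width: 85.1
```

send_rows([
  [1, [-0.35, -0.22, 0.5], 0],
  [1, [-0.35, -0.22, 0.8], 0],
  [1, [0, 0, 0.9], 0],
  [1, [0, 0, 0.9], 0],
  [1, [0, 0, 0.8], 0],
  [1, [0, 0, 0.6], 0],
  [1, [0, 0, 0.28], 0],
  [1, [0, 0, 0], 0],
  [-1, [0, 0, 0], 0],
  [-1, [0, 0, 0], 0],
  [-1, [0, 0, 0], 0],
  [-1, [0, 0, 0], 0],
  [-1, [0, 0, 0], 0],
  [-1, [0, 0, 0], 0],
  [-1, [0, 0, 0], 0],
  [-1, [0, 0, 0], 0],
])

```text
clock: 19.13
position: [497.3, -276.6, 54.1]
tcp_rot: [0.64, 3.075, -0.001]
ft_force: [-0.6, 0.7, 6.0]
width: 11.0
```

```bash
python3 - <<'E'
from h import *
s=r.get_state();print(s["clock"],s["torque"].round(3),s["ft_force"].round(1),s["width"],s["joint_positions"].round(3),s["position"].round(1),R.from_rotvec(s["tcp_rot"]).as_matrix().round(3).tolist())
E
```

```text
19.1333 [0.211 0.207 0.033] [-0.6  0.7  6. ] 10.969087976794938 [-0.637  0.535 -0.367  0.667  0.    -1.797] [ 497.3 -276.6   54.1] [[-0.917, 0.399, 0.001], [0.399, 0.917, -0.001], [-0.001, -0.0, -1.0]]
```

send_rows([
  [-1, [0, 0, -0.2], 0],
  [-1, [0, 0, -0.6], 0],
  [-1, [0, 0, -0.8], 0],
  [-1, [0, 0, -0.8], 0],
  [-1, [0, 0, -0.8], 0],
  [-1, [0, 0, 0], 0],
  [-1, [0, 0, 0], 0],
])

```text
clock: 19.72
position: [498.1, -277.1, 183.6]
tcp_rot: [0.64, 3.072, -0.003]
ft_force: [0.3, 0.0, -1.3]
width: 10.7
```

```bash
python3 - <<'E'
from h import *
s=r.get_state();print(s["clock"],s["torque"].round(3),s["ft_force"].round(1),s["width"],s["position"].round(1),s["qvel"].round(3))
ims=[]
for n in("wrist","side"):
    c=camera(n); save(c,n+"5.png"); np.save(n+"5.npy",c,allow_pickle=True)
    for t in finder.silhouettes("logger",n)[:4]: print(n,round(t["score"],2),np.round(t["at"]),t["region"].sum())
    p=proj(c,[s["position"]])[0].astype(int); print(p)
a=cv2.imread("pics/wrist5.png")[200:420,160:400]; p=np.clip(p,[50,50],[500,360]); b=cv2.imread("pics/side5.png")[p[1]-50:p[1]+60,p[0]-60:p[0]+60]
cv2.imwrite("pics/c5.png",np.hstack([cv2.resize(a,(440,403)),cv2.resize(b,(360,403),interpolation=3)]))
E
```

```text
19.7167 [ 0.012  0.008 -0.009] [ 0.3  0.  -1.3] 10.74484020883511 [ 498.1 -277.1  183.6] [ 0.002  0.039 -0.059 -0.02  -0.002  0.   ]
wrist 0.95 [284. 242.] 7135
wrist 0.85 [278. 338.] 499
wrist 0.74 [354. 268.] 2198
[283 271]
side 0.84 [242. 268.] 353
side 0.77 [273. 258.] 441
side 0.66 [256. 236.] 469
[257 225]
```

View pics/c5.png

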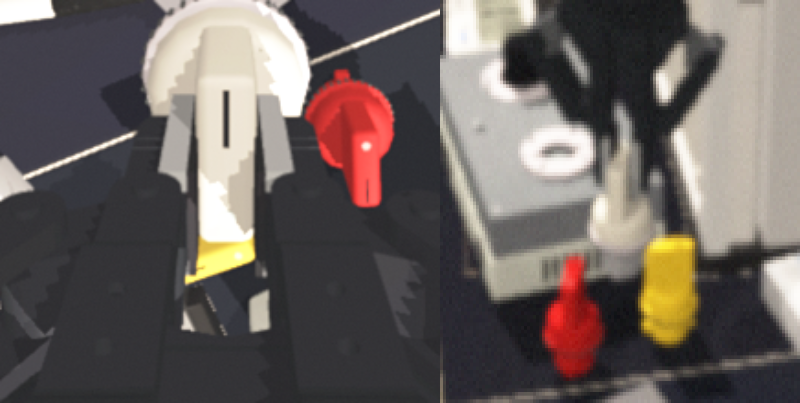

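```bash
python3 - <<'E'
from fit import *
c=np.load("wrist5.npy",allow_pickle=True).item()
t=finder.silhouettes("logger","wrist"); m=t[0]["region"].astype(np.uint8); print(t[0]["score"],m.sum(), [np.where(m.any(k))[0][[0,-1]] for k in(1,0)])
s=r.get_state(); p=s["position"]; Rt=R.from_rotvec(s["tcp_rot"]).as_matrix(); a0=np.arctan2(Rt[1,1],Rt[0,1]); print(np.degrees(a0))
K=255
def f(q,z0=139.5):
    x,y=(p+Rt@[q[1],q[0],0])[:2]
    return (model(c,(x,y,a0+q[2]),z0,m.shape)[:K]!=m[:K]).sum()/m[:K].sum()
for z0 in(137.5,139.5,141.5):
  for K in (230,255):
    o=min((minimize(f,[d,0,0],args=(z0,),method="Nelder-Mead",options=dict(initial_simplex=[[d,0,0],[d+4,0,0],[d,2,0],[d,0,.1]])) for d in(-10,-5,0,5)),key=lambda o:o.fun); print(z0,K,o.x.round(2),round(o.fun,3))
x,y=(p+Rt@[o.x[1],o.x[0],0])[:2]
im=cv2.cvtColor(c["color"],cv2.COLOR_RGB2BGR).copy()
cv2.drawContours(im,cv2.findContours(model(c,(x,y,a0+o.x[2]),139.5,m.shape),0,1)[0],-1,(0,0,255),1)
cv2.drawContours(im,cv2.findContours(m,0,1)[0],-1,(0,255,0),1)
cv2.imwrite("pics/c6.png",cv2.resize(im[150:350,190:390],None,fx=3,fy=3))
E
```

```text
0.95 7135 [array([190, 331]), array([236, 328])]
66.47390841465925
137.5 230 [-5.9  -3.67  0.06] 0.051
137.5 255 [-5.79 -3.52  0.07] 0.056
139.5 230 [-6.15 -3.53  0.01] 0.049
139.5 255 [-6.29 -3.53  0.08] 0.058
141.5 230 [-6.53 -3.5   0.12] 0.049
141.5 255 [-6.66 -3.39  0.08] 0.062
```

View pics/c6.png

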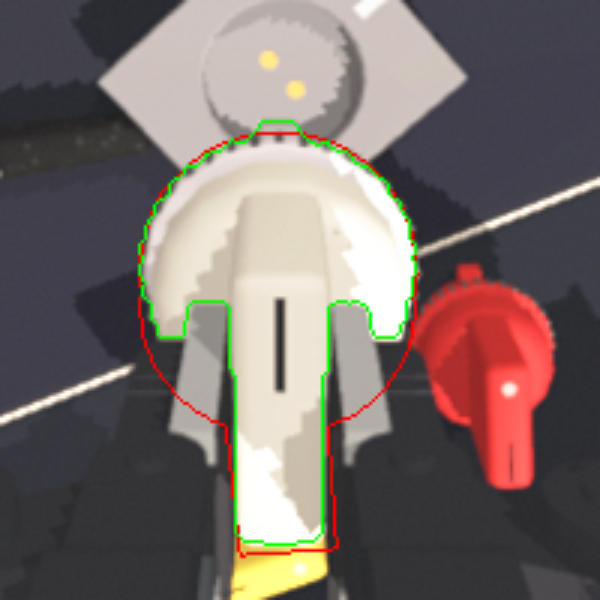

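```bash
python3 - <<'E'
from fit import *
s=r.get_state(); print(s["clock"],s["position"].round(2),s["qvel"].round(3))
c=np.load("wrist5.npy",allow_pickle=True).item()
m=finder.silhouettes("logger","wrist")[0]["region"].astype(np.uint8)
p=np.array([498.1,-277.1,183.6]); Rt=R.from_rotvec([.64,3.072,-.003]).as_matrix(); a0=np.arctan2(Rt[1,1],Rt[0,1])
o0,d=ray(c,[280,210]); print("cam tool",(Rt.T@(o0-p)).round(1), (Rt.T@(o0-s["position"])).round(1))
K=240
def f(q,z0):
    x,y=(p+Rt@[q[1],q[0],0])[:2]
    return (model(c,(x,y,a0+q[2]),z0,m.shape)[:K]!=m[:K]).sum()/m[:K].sum()
for z0 in(137.5,139.5,141.5):
    o=min((minimize(f,[d,0,0],args=(z0,),method="Nelder-Mead",options=dict(initial_simplex=[[d,0,0],[d+4,0,0],[d,2,0],[d,0,.1]])) for d in(-10,-5,0,5)),key=lambda o:o.fun); print(z0,K,o.x.round(2),round(o.fun,3))
E
```

```text
19.9667 [ 495.91 -275.56  179.61] [ 0.001  0.     0.005  0.001  0.001 -0.002]
cam tool [  -0.2  -73.  -142. ] [  -2.9  -73.6 -146. ]
137.5 240 [-5.25 -0.89  0.17] 0.04
139.5 240 [-5.8 -0.7  0.1] 0.039
141.5 240 [-5.99 -0.89  0.07] 0.038
```

send_rows([
  [-1, [0.2, 0.74, -0.06], 0],
  [-1, [0.2, 0.74, -0.06], 0],
  [-1, [0.2, 0.74, -0.06], 0],
  [-1, [0.2, 0.74, -0.06], 0],
  [-1, [0.2, 0.74, -0.06], 0],
  [-1, [0.2, 0.74, -0.06], 0],
  [-1, [0.2, 0.74, -0.06], 0],
  [-1, [0.2, 0.74, -0.06], 0],
  [-1, [0, 0, 0], 6.6],
  [-1, [0, 0, 0], 6.6],
  [-1, [0, 0, 0], 6.6],
  [-1, [0, 0, 0], 6.6],
  [-1, [0, 0, 0], 6.6],
  [-1, [0, 0, 0], 6.6],
  [-1, [0, 0, 0], 6.6],
  [-1, [0, 0, 0], 6.6],
  [-1, [0, 0, 0], 6.6],
  [-1, [0, 0, 0], 0],
  [-1, [0, 0, 0], 0],
  [-1, [0, 0, 0], 0],
])

```text
clock: 21.68
position: [532.5, -33.5, 200.0]
tcp_rot: [-2.077, -2.356, 0.001]
ft_force: [-0.1, -0.7, -2.3]
width: 11.0
```

```bash
python3 - <<'E'
from fit import *
s=r.get_state(); p=s["position"]; Rt=R.from_rotvec(s["tcp_rot"]).as_matrix()
print(s["clock"],p.round(2),s["qvel"].round(3),s["joint_positions"].round(2),"theta",np.degrees(np.arctan2(Rt[1,0],Rt[0,0])))
c=camera("wrist"); save(c,"w7.png"); np.save("w7.npy",c,allow_pickle=True)
q=proj(c,[[484,-39,76],p])
print(q)
im=cv2.imread("pics/w7.png")
cv2.imwrite("pics/w7c.png",cv2.resize(im[60:300,150:420],None,fx=2.5,fy=2.5,interpolation=3))
E
```

```text
21.6833 [532.53 -33.53 200.02] [-0.002 -0.003  0.003 -0.    -0.001  0.009] [-0.2   0.32 -0.29  0.97  0.   -0.33] theta 97.216417044745
[[283.72092814 129.19309453]
 [282.8931326  270.6727873 ]]
```

View pics/w7c.png

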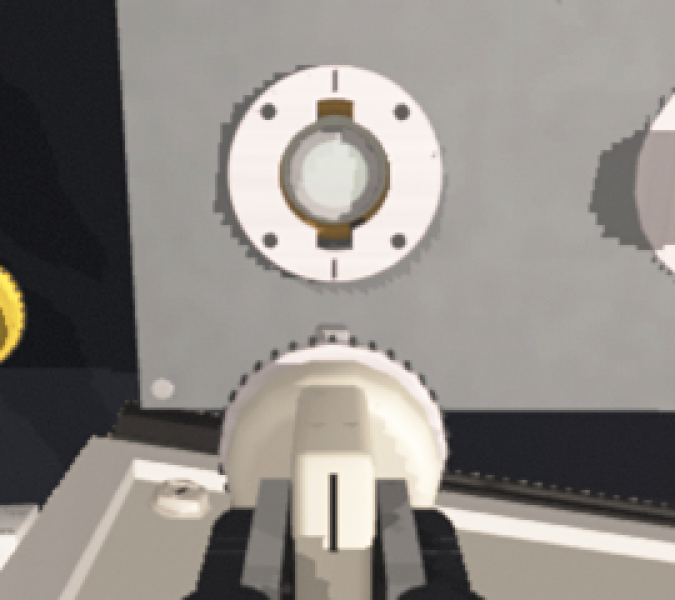

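```bash
python3 - <<'E'
from fit import *
c=np.load("w7.npy",allow_pickle=True).item(); im=c["color"]; g=cv2.cvtColor(im,cv2.COLOR_RGB2GRAY)
m=np.zeros_like(g); cv2.circle(m,(284,129),46,255,-1)
b=((g>200)&(m>0)).astype(np.uint8); cn=max(cv2.findContours(b,0,1)[0],key=cv2.contourArea)
e=cv2.fitEllipse(cv2.convexHull(cn)); port=onz(c,e[0],76); print(e,port.round(1))
P=lambda x,y,z: onz(c,(150+x/2.5,60+y/2.5),z)
d=P(335,268,76)-P(335,80,76); print("slot dir",np.degrees(np.arctan2(d[1],d[0])))
lg=finder.silhouettes("logger","wrist"); print([(t["score"],np.round(t["at"])) for t in lg])
t=[t for t in lg if abs(t["at"][0]-283)<20 and t["at"][1]>180][0]; m=t["region"].astype(np.uint8)
p=np.array([532.53,-33.53,200.02]); Rt=R.from_rotvec([-2.077,-2.356,.001]).as_matrix(); a0=np.arctan2(Rt[1,1],Rt[0,1])
K=240
def f(q,z0):
    x,y=(p+Rt@[q[1],q[0],0])[:2]
    return (model(c,(x,y,a0+q[2]),z0,m.shape)[:K]!=m[:K]).sum()/m[:K].sum()
for z0 in (154.5,156,157.5):
    o=min((minimize(f,[d,0,0],args=(z0,),method="Nelder-Mead",options=dict(initial_simplex=[[d,0,0],[d+4,0,0],[d,2,0],[d,0,.1]])) for d in(-8,-5,0)),key=lambda o:o.fun); print(z0,o.x.round(2),round(o.fun,3))
    tgt=port[:2]-(Rt@[o.x[1],o.x[0],0])[:2]; dl=Rt.T@np.r_[tgt-p[:2],0]; print("shift tool",dl.round(2))
E
```

```text
((283.77020263671875, 128.83157348632812), (85.06846618652344, 86.08128356933594), 6.124324321746826) [483.7 -39.   76. ]
slot dir 7.273090536346363
[(0.86, array([108.,  85.])), (0.85, array([130., 186.])), (0.63, array([287., 242.]))]
154.5 [-5.24 -0.37  0.08] 0.038
shift tool [ 1.070e+00 -4.385e+01  4.000e-02]
156 [-5.65 -0.29  0.08] 0.038
shift tool [ 9.800e-01 -4.343e+01  4.000e-02]
157.5 [-5.79 -0.24 -0.  ] 0.038
shift tool [ 9.40e-01 -4.33e+01  4.00e-02]
```

send_rows([
  [-1, [0.02, -0.54, 0], 0],
  [-1, [0, -0.54, 0.2], 0],
  [-1, [0, 0, 0.5], 0],
  [-1, [0, 0, 0.6], 0],
  [-1, [0, 0, 0.4], 0],
  [-1, [0, 0, 0.15], 0],
  [-1, [0, 0, 0], 0],
  [-1, [0, 0, 0], 0],
  [-1, [0, 0, 0], 0],
])

```text
clock: 22.53
position: [490.8, -38.3, 127.5]
tcp_rot: [2.079, 2.353, 0.001]
ft_force: [-0.5, 0.5, -1.0]
width: 11.2
```

send_rows([
  [-1, [0, 0, 0.1], 0],
  [-1, [0, 0, 0.1], 0],
  [-1, [0, 0, 0.1], 0],
  [-1, [0, 0, 0], 0],
  [-1, [0, 0, 0], 0],
])

```text
clock: 22.95
position: [489.5, -38.0, 114.2]
tcp_rot: [-2.08, -2.354, 0.001]
ft_force: [-0.3, 0.8, -1.2]
width: 10.8
```

send_rows([
  [-1, [0, 0, 0.1], 0],
  [-1, [0, 0, 0.1], 0],
  [-1, [0, 0, 0.1], 0],
  [-1, [0, 0, 0], 0],
  [-1, [0, 0, 0], 0],
  [-1, [0, 0, 0], 0],
])

```text
clock: 23.45
position: [490.2, -38.2, 102.9]
tcp_rot: [2.08, 2.354, 0.001]
ft_force: [0.7, 0.2, 4.9]
width: 10.7
```

```bash
python3 - <<'E'
from h import *
s=r.get_state();print(s["torque"].round(3),s["ft_force"].round(2),s["width"],s["position"].round(2),s["qvel"].round(3))
E
```

```text
[ 0.026 -0.005  0.033] [0.72 0.18 4.91] 10.703493437433442 [490.24 -38.22 102.88] [-0.002 -0.002 -0.    -0.001 -0.    -0.   ]
```

send_rows([
  [-1, [0, 0, 0.04], 0],
  [-1, [0, 0, 0], 0],
  [-1, [-0.018, -0.001, 0], 7],
  [-1, [-0.018, -0.001, 0], 7],
  [-1, [-0.018, -0.001, 0], 7],
  [-1, [-0.018, -0.001, 0], 7],
  [-1, [0, 0, 0], 0],
  [-1, [0, 0, 0], 0],
])

```text
clock: 24.12
position: [489.9, -41.1, 101.3]
tcp_rot: [2.587, 1.781, 0.001]
ft_force: [0.8, -0.8, 4.2]
width: 11.2
```

```bash
cat > st.py <<'E'
from h import *
s=r.get_state();p=s["position"];Rt=R.from_rotvec(s["tcp_rot"]).as_matrix()
print(s["clock"],s["torque"].round(3),s["ft_force"].round(2),s["width"],p.round(2),"turned",97.2-np.degrees(np.arctan2(Rt[1,0],Rt[0,0])),"axis",(p+Rt@[-.3,-5.6,0])[:2].round(1),s["joint_positions"].round(2))
E
python3 st.py
```

```text
24.1167 [-0.01   0.011  0.109] [ 0.84 -0.81  4.23] 11.225974549511063 [489.88 -41.09 101.32] turned 28.121547787611547 axis [484.5 -39.4] [-0.23  0.35 -0.53  0.69 -0.    0.13]
```

send_rows([
  [-1, [-0.018, -0.001, 0], 7],
  [-1, [-0.018, -0.001, 0], 7],
  [-1, [-0.018, -0.001, 0], 7],
  [-1, [-0.018, -0.001, 0], 7],
  [-1, [-0.018, -0.001, 0], 7],
  [-1, [-0.018, -0.001, 0], 7],
  [-1, [-0.018, -0.001, 0], 7],
  [-1, [0, 0, 0], 0],
  [-1, [0, 0, 0], 0],
])

```text
clock: 24.87
position: [486.6, -44.5, 101.3]
tcp_rot: [3.092, 0.553, 0.002]
ft_force: [0.7, -0.2, 5.7]
width: 10.6
```

```bash
python3 st.py
```

```text
24.8667 [ 0.014 -0.118  0.185] [ 0.68 -0.18  5.68] 10.575671764819894 [486.55 -44.5  101.32] turned 76.91800461160602 axis [484.3 -39.4] [-0.24  0.35 -0.53  0.69  0.    0.97]
```

send_rows([
  [-1, [-0.008, 0, 0.03], 3],
  [-1, [-0.008, 0, 0.02], 3],
  [-1, [-0.005, 0, 0], 2],
  [-1, [0, 0, 0], 0],
  [-1, [0, 0, 0], 0],
])

```text
clock: 25.28
position: [486.0, -44.7, 100.1]
tcp_rot: [3.122, 0.34, 0.003]
ft_force: [-1.9, 0.1, 12.8]
width: 11.0
```

```bash
python3 st.py
```

```text
25.2833 [0.025 0.336 0.985] [-1.92  0.05 12.75] 10.997797186464261 [486.01 -44.73 100.09] turned 84.75314056176717 axis [484.5 -39.3] [-0.24  0.35 -0.54  0.68 -0.    1.11]
```

send_rows([
  [-1, [0, 0, 0], 0],
  [-1, [0, 0, 0], 0],
  [-1, [0, 0, 0], 0],
  [-1, [0, 0, 0], 0],
  [-1, [0, 0, 0], 0],
  [-1, [0, 0, 0], 0],
])

```text
clock: 25.78
position: [486.0, -44.8, 100.1]
tcp_rot: [3.122, 0.34, 0.003]
ft_force: [-1.1, 0.7, 12.6]
width: 10.8
```

```bash
python3 st.py; python3 - <<'E'
from h import *
c=camera("wrist"); save(c,"w8.png"); s=camera("side"); save(s,"s8.png")
a=cv2.resize(cv2.imread("pics/w8.png"),(480,360)); b=cv2.resize(cv2.imread("pics/s8.png")[150:330,170:330],(320,360),interpolation=3)
cv2.imwrite("pics/f8.png",np.hstack([a,b]))
E
```

```text
25.7833 [-0.002  0.346  0.96 ] [-1.1   0.67 12.64] 10.769965752138033 [486.02 -44.75 100.1 ] turned 84.75189091054001 axis [484.5 -39.3] [-0.24  0.35 -0.54  0.68 -0.    1.11]
```

View pics/f8.png

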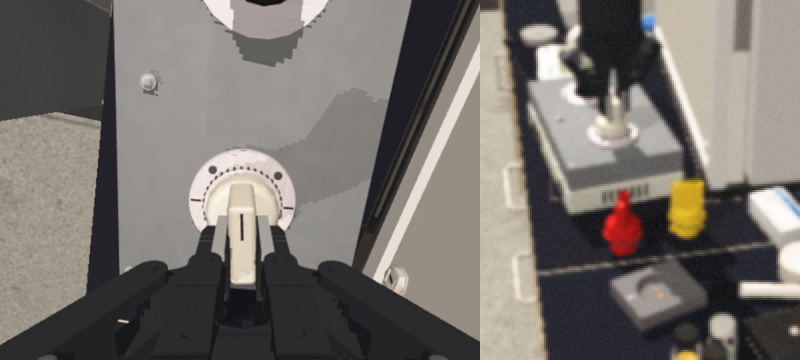

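The logger sits in the port, turned home at (240,190) in the left picture, with the flange on the plate. In the side view the dock is empty and the red and yellow look-alikes are where they were. The readings are steady, so I'm handing in.

```bash
python3 -c "
from h import *
print(ticket.finish_job())"; python3 st.py
```

```text
the job is handed in; nothing more can be done
None
the job is handed in; nothing more can be done
```

I wound the timer to its end stop, then put the white logger in the port, pushed it down and turned it clockwise to its stop. The gripper was still holding it when I handed in, at about 26 s on the clock.

- **Timer:** I used three part turns with fresh grips, then a fourth grip to make sure. On that last grip the torque rose to 1.05 Nm against about 0.15 Nm while winding, which means it was on the stop. The picture before that last grip put the pointer at about 3.40 to 3.46 rad, slightly short of 3.50. I did not measure the pointer again afterwards.
- **Logger:** The gripper turned about 85° in all, a little past the expected 80°. The torque was steady at 0.96 Nm against the shutter spring's 0.20 Nm. I take the extra degrees as give in the arm and the grip.
- **Push:** The steady upward force was 12.6 N, above the seat's 8 N, so the flange is on the plate.
- **Other things:** The last side view showed the dock empty and the red and yellow look-alikes in place. The other bench items were only partly in view or not in view, so I did not check each one.

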